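# Load the bottle carrier and run it to the reader

## Task

Stand the stout round bottle in the round pocket and the square bottle in the square pocket of the white sliding carrier, one at a time, lowering each right down onto the pocket floor without letting it fall or tip over. When both are in and let go, push the carrier along its rods (the upright steel plate on its end is there to push on) until it is fully home against the stop at the reader end. Leave the slim round bottle, the beaker, the tape roll and the spatula where they are.

Things in the scene. Friction and masses are not known exactly. Their poses are not given: they have to be found in the camera images.
- stout_bottle: Amber glass bottle with paper label and ribbed blue screw cap: round, the thicker of the two round ones, body 62 mm in diameter and 62 mm high, then a shoulder and neck; cap 42 mm in diameter (44 mm over the ribs), from 76 to 104 mm above the bottom; 104 mm tall, about 0.22 kg. Loose, upright on the table. Origin: centre of its underside, z up.
- square_bottle: Amber glass bottle of 50 x 50 mm square section, body 66 mm high, with the same round blue cap (42 mm diameter, 76 to 104 mm above the bottom), 104 mm tall, about 0.22 kg. Loose, upright on the table. Origin: centre of its underside, z up, x and y square to its sides. Any of its four turns fits the square pocket.
- slim_bottle: The slim round amber bottle, body 47 mm in diameter, same cap and height as the others (104 mm). Not part of the job: leave it standing. Origin: centre of its underside.
- round_pocket (a point): Centre of the floor of the round pocket in the carrier: 66 mm in diameter, 28 mm deep, 3 mm chamfer at the mouth, floor 36 mm above the table. Its axes are the carrier's: y along the rods towards the reader end, z up; they turn with the slide's yaw (within 0.2 rad of the world axes).
- square_pocket (a point): Centre of the floor of the square pocket in the carrier: 54 x 54 mm with sides along the carrier's x and y, 28 mm deep, 3 mm chamfer at the mouth, floor 36 mm above the table. It lies 98 mm from the round pocket towards the reader end (+y of the carrier). Same axes.
- push_plate (a point): Middle of the top edge of the upright steel plate on the carrier's trailing end, 85 mm from the round pocket's centre, away from the reader. The plate is 14 mm thick along the rods (carrier y), 40 mm wide across them, stands 62 mm above the carrier's top; top edge 126 mm above the table. Push its trailing face towards carrier +y. Same axes as the pockets.
- carrier (a joint): Travel in m of the white plastic carrier block (100 mm across the rods, 260 mm along them, top 64 mm above the table) on its two steel rods: 0 at the loading end, 0.170 fully home against the stop at the reader end, growing along the carrier's +y. Starts between 0 and 0.05. Slides against about 3 N of friction and stays where it is left.
- slide: Aluminium base of the slide, 120 x 470 mm, fixed to the table. Origin: centre of its underside; y along the rods towards the reader end. The reader is a white post with a dark window, 115 mm high, 50 mm wide, on the +x side of the rods near the +y end, its face 77 mm from the rods' centre line.
- beaker: Glass beaker, 72 mm in diameter, 90 mm high, loose; a bystander. Origin: centre of its underside.
- tape_roll: Roll of pale tape lying flat, 100 mm in diameter, 24 mm high, loose; a bystander. Origin: centre of its underside.
- spatula: Spatula about 160 mm long lying flat on the table between two of the bottles, loose; a bystander. Origin near its middle, underside.
There are look-alikes about, which are no part of the job. Leave any green look-alike of the square_bottle alone. Leave any green look-alike of the slim_bottle alone.

How it is judged:
By the outcome, as a careful person would: the job done as asked, in the order asked, and still so for the second after the job is handed in, with the robot touching nothing.
It also fails if it takes over 69 s, if anything falls off the work surface, if the arm or the gripper's body presses on something with over 40 N, if the wrist force passes 120 N, or if a joint passes its speed limit or range.

## Robot

A 7-joint arm with a two-finger parallel gripper is mounted at the origin on the work surface. World frame = base frame: x ahead of the robot, y to its left, z up, the work surface at z = 0. Lengths are in m, angles in rad, forces in N, time in s.
With the tool pointing down it reaches from about 0.425 to 0.875 m from the base axis. Payload 8.4 kg.
Tool frame: the origin (TCP) lies on the centre line of the jaws, within the pads' length; the fingertips stand 19 mm ahead of it and the grasp point (between the pads) is the TCP; z points along the fingers, y is the line along which they close (so a half turn about z gives the same grasp; the last joint's range is limited). The gripper opens to 85 mm and grips with 20 to 120 N. Pads are 22 mm wide; open, the fingers measure 114 mm over their backs; the gripper's body (76 mm by 85 mm) begins 54 mm behind the grasp point. The pads swing forward as they close: fully open they stand 13 mm farther back than shut.
Start: joints at [-1.2, 0.333, 0.04, 1.465, -0.013, 1.343, -0.059], TCP at [0.294, 0.58, 0.25] pointing down, gripper open.
Joint ranges: [-2.58, 2.58], [-0.38, 2.09], [-1.3, 1.39], [0.25, 2.4], [-1.5, 4.64], [0.08, 2.09], [-2.65, 2.65]. Speed limits (rad/s): [2.22, 2.22, 2.79, 2.79, 3.14, 3.14, 3.14].

## Interface

Orientations are given as a 3x3 rotation matrix whose columns are the frame's x, y, z axes.
In Python, from bench import bot gives the robot as it stands. The module is installed in compiled form; this text tells all that it offers. Calls block until the motion is done:
- bot.move_to(position, orientation): joint-space move of the TCP to a pose.
- bot.movel(position, ori=None, speed=0.15, max_force=None): straight line of the TCP; ori=None keeps the orientation; speed is the mean speed in m/s. With max_force (N) it stops when the force on the tool has changed by that much, and returns True; else False.
- bot.movej(angles): joint-space move.
- bot.release() and bot.close_gripper(squeeze=None): open the fingers fully, or close them until they stop; squeeze is the grip in N (None keeps the last).
- bot.hold(seconds).
- bot.inverse_kinematics(position, orientation): joint angles nearest the present ones, or None.
- bot.get_obs(): the state.
- bot.grab_frame(name): name is "side" or "top" or "wrist"; returns a dict with "img" (400x640x3 uint8, red, green, blue), "vertical_fov" (degrees; the focal length in pixels is half the picture's height over the tangent of half this angle, whatever the lens; pixels are square), "cx", "cy" (the principal point, pixels), "extrinsics" (4x4, takes a point from camera to world coordinates); the wrist camera has in their place "hand_eye" (4x4, takes a point from camera to tool coordinates, whose origin is the TCP and whose axes are the flange's). Camera axes: x right, y down, z forward; pixel columns grow to the right and rows downward; lengths in m; the calibration is good to about 2 mm. A picture is of the moment at which its call begins: read the wrist's pose just before it. There is no depth.
A pose or a line that the arm cannot do raises bot.Unreachable and nothing moves.
- bot.sign_off(): hands the job in; it is judged then, once.
The state is a dict: "clock": time; "joint_pos": joint angles; "dq": joint speeds; "joint_efforts": joint torques, N m; "position": TCP position; "eef_rot": TCP orientation; "force": force on the tool from outside, world axes, zero at the start; "wrist_torque": the same for the moment, N m; "gripper_width": finger opening in m; "grip_force": force on a finger pad.
Only numpy, scipy, OpenCV 4.12 (cv2) and the standard library are available. Lean on these libraries where they do the work, as an engineer would, in place of code of your own. Each camera call takes 0.05 s, during which the arm holds its last target. There are 200 camera calls.

## Working session

There is one attempt and no reset: what is moved stays moved. The work goes in short steps, each a Python script; the robot and the scene stay as the last script left them, time stands still between calls to the robot, and variables do not carry over. Pictures are saved under pics/ and viewed, at most 10 in all, crops included, and the job is handed in when it is done.

```bash
mkdir -p pics; python3 - <<'E'
from bench import bot
import cv2,pickle,numpy as np
o=bot.get_obs();print(o['clock'],o['position'],o['eef_rot'],o['force'])
d={'obs':o}
for n in('top','side','wrist'):
    f=bot.grab_frame(n);d[n]=f
    cv2.imwrite(f'pics/{n}0.png',f['img'][:,:,::-1])
    print(n,f['vertical_fov'],f['cx'],f['cy'],np.round(f.get('extrinsics',f.get('hand_eye')),4).tolist())
pickle.dump(d,open('d0.pkl','wb'))
E
```

```text
0.0 [0.29408431 0.57918039 0.24943011] [[-8.91649278e-01  4.52726381e-01 -6.23251182e-04]
 [ 4.52726794e-01  8.91648040e-01 -1.49085841e-03]
 [-1.19230236e-04 -1.61148533e-03 -9.99998694e-01]] [ 0.33235558 -1.0614122   0.52350432]
top 42.13193990489755 318.23472495803327 213.01235037933552 [[-0.0141, -0.9969, 0.0771, 0.4081], [-0.9999, 0.0141, -0.0005, 0.0332], [-0.0006, -0.0771, -0.997, 1.3971], [0.0, 0.0, 0.0, 1.0]]
side 50.09405352458363 323.30022732816303 202.82688590678586 [[0.9071, -0.2824, 0.3121, 0.1556], [-0.4209, -0.6044, 0.6764, -0.7869], [-0.0024, -0.7449, -0.6671, 0.8645], [0.0, 0.0, 0.0, 1.0]]
wrist 69.2997358604596 319.320001487077 203.20596940866255 [[-0.0005, -0.9658, -0.2593, 0.0656], [1.0, -0.0004, -0.0002, 0.0003], [0.0001, -0.2593, 0.9658, -0.1245], [0.0, 0.0, 0.0, 1.0]]
```

View pics/top0.png

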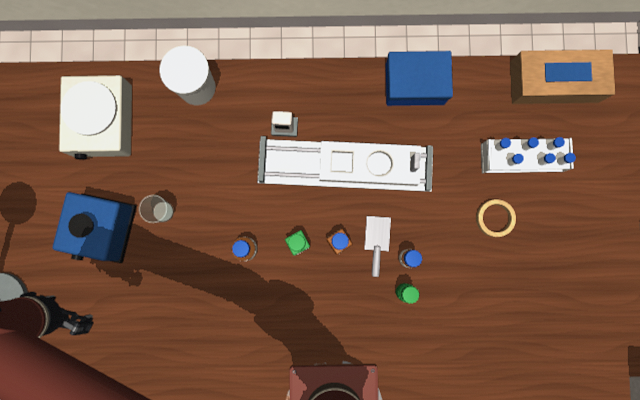

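View pics/side0.png

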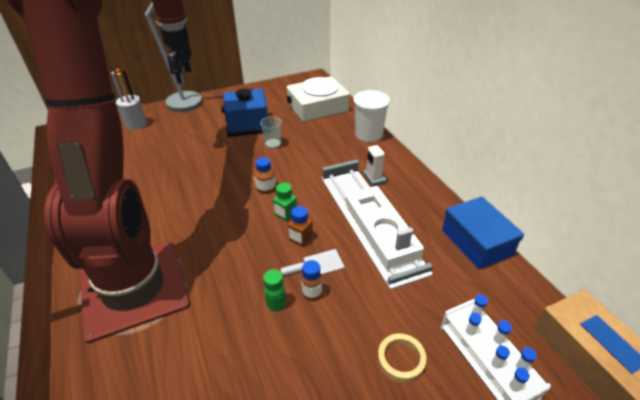

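Top view: blue caps at (241,248), (340,241, square body) and (413,258), and green look-alikes at (297,242) and (408,294). The slide spans (260–432, 137–190), with the square pocket at (342,161), the round pocket at (379,163) and the plate at (415,161). The stout bottle is either the one at 241 or the one at 413. A close crop will settle it.

```bash
cat > h.py <<'E'
import cv2,pickle,numpy as np
def ray(f,u,v,T=None):
    T=f['extrinsics'] if T is None else T
    F=f['img'].shape[0]/2/np.tan(np.radians(f['vertical_fov']/2))
    d=T[:3,:3]@np.array([(u-f['cx'])/F,(v-f['cy'])/F,1.]);return T[:3,3],d
def onz(f,u,v,z,T=None):
    c,d=ray(f,u,v,T);return c+d*(z-c[2])/d[2]
def wristT(o,f):
    T=np.eye(4);T[:3,:3]=o['eef_rot'];T[:3,3]=o['position'];return T@f['hand_eye']
def blobs(img,lo,hi,amin=60):
    m=cv2.inRange(cv2.cvtColor(img,cv2.COLOR_RGB2HSV),lo,hi)
    n,l,s,c=cv2.connectedComponentsWithStats(m)
    return [(c[i].round(1).tolist(),s[i].tolist()) for i in range(1,n) if s[i,4]>=amin],m
BLUE=((105,120,60),(125,255,255))
E
python3 - <<'E'
from h import *
d=pickle.load(open('d0.pkl','rb'));t=d['top'];s=d['side']
z=lambda im,x,y,w,h:cv2.resize(im[y:y+h,x:x+w],(w*5,h*5),interpolation=cv2.INTER_CUBIC)
a=z(t['img'],215,215,80,55);b=z(t['img'],320,215,0+80,55) ;c=z(t['img'],375,235,80,55)
a2=z(s['img'],235,145,80,60);c2=z(s['img'],275,255,80,60)
p=np.vstack([np.hstack([a,c]),np.hstack([a2,c2])])
cv2.imwrite('pics/crop.png',p[:,:,::-1])
for c,st in blobs(t['img'],*BLUE,amin=100)[0]:
    print(c,st,onz(t,*c,.10)[:2].round(4))
for c,st in blobs(s['img'],*BLUE,amin=100)[0]:
    print('side',c,st,onz(s,*c,.095)[:2].round(4))
E
```

```text
[418.8, 77.6] [386, 51, 67, 54, 3360] [ 0.8519 -0.2295]
[567.6, 71.5] [545, 63, 47, 19, 828] [ 0.8624 -0.6106]
[87.0, 225.9] [53, 193, 67, 68, 2827] [0.4842 0.6113]
[339.6, 240.6] [332, 233, 16, 16, 206] [ 0.4386 -0.0198]
[240.6, 248.3] [232, 240, 18, 17, 224] [0.4229 0.2273]
[412.6, 258.1] [404, 250, 18, 17, 239] [ 0.3925 -0.2007]
side [244.6, 110.3] [224, 90, 43, 41, 1342] [0.4696 0.5592]
side [262.8, 164.1] [256, 158, 14, 14, 161] [0.4245 0.2281]
side [481.1, 231.7] [443, 197, 80, 72, 3548] [ 0.8279 -0.2721]
side [298.7, 214.0] [291, 206, 16, 17, 226] [ 0.4388 -0.0192]
side [310.7, 269.6] [302, 260, 18, 20, 281] [ 0.3927 -0.2028]
side [480.7, 300.2] [475, 295, 13, 12, 117] [ 0.6899 -0.4339]
side [475.0, 318.3] [470, 313, 11, 12, 112] [ 0.6493 -0.4644]
side [613.4, 343.2] [582, 316, 58, 57, 1181] [ 0.8588 -0.6243]
side [504.2, 326.8] [498, 321, 14, 13, 140] [ 0.6899 -0.5053]
side [502.4, 351.9] [497, 345, 13, 14, 135] [ 0.6479 -0.5465]
side [528.4, 354.3] [522, 348, 14, 14, 162] [ 0.6898 -0.5715]
side [521.6, 374.5] [515, 368, 14, 14, 159] [ 0.6483 -0.5967]
```

View pics/crop.png

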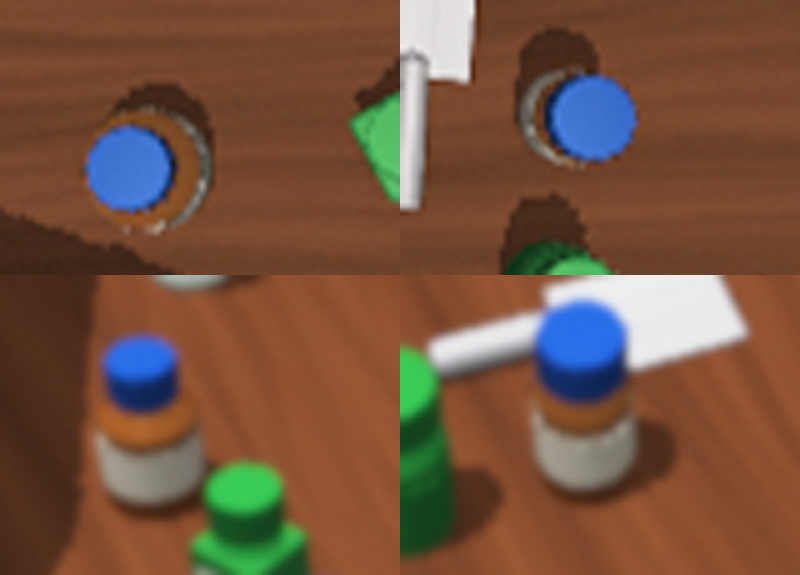

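The crop shows that the left bottle (top pixel 241,248) is much wider than its cap, so it is the stout one. The right one (413,258) is slim. The square target is at (340,241).

```bash
cat >> h.py <<'E'
def R(a):  # tool down, closing (tool y) along angle a from world x
    c,s=np.cos(a),np.sin(a);return np.array([[-s*-1*-1*-1,c,0],[0,s,0],[0,0,-1.]]) if 0 else np.column_stack([np.cross([c,s,0],[0,0,-1.]),[c,s,0],[0,0,-1.]])
E
sed -i 's/return np.array(.*if 0 else /return /' h.py
python3 - <<'E'
from h import *
from bench import bot
d=pickle.load(open('d0.pkl','rb'));t=d['top']
for n,p in dict(sq=(342,161),rd=(379,163)).items(): print(n,onz(t,*p,.064).round(3))
print('plate',onz(t,415,161,.126).round(3))
for n,p in dict(stout=(.4235,.2278,.095),sqb=(.4386,-.0195,.095),hov=(.47,0,.3),rd=(.60,-.09,.13)).items():
  for a in(0,np.pi/2,np.pi,-np.pi/2):
    q=bot.inverse_kinematics(p,R(a));print(n,round(a,2),None if q is None else np.round(q,2))
bot.move_to((.47,0.02,.30),R(np.pi/2))
o=bot.get_obs();f=bot.grab_frame('wrist');pickle.dump((o,f),open('w1.pkl','wb'))
cv2.imwrite('pics/w1.png',f['img'][:,:,::-1]);print(o['clock'],o['position'])
E
```

```text
sq [ 0.646 -0.031  0.064]
rd [ 0.639 -0.127  0.064]
plate [ 0.632 -0.209  0.126]
stout 0 [-0.93  0.14  0.37  2.06 -0.06  0.95 -0.53]
stout 1.57 [-0.77  0.14  0.2   2.05 -0.03  0.95  1.02]
stout 3.14 [-0.64  0.14  0.06  2.05 -0.01  0.96  2.56]
stout -1.57 [-1.04  0.14  0.49  2.07 -0.08  0.95 -2.08]
sqb 0 [-0.72  0.04  0.68  2.16 -0.03  0.94 -0.01]
sqb 1.57 [-0.67  0.04  0.63  2.16 -0.03  0.94  1.55]
sqb 3.14 None
sqb -1.57 [-0.74  0.04  0.71  2.16 -0.04  0.94 -1.58]
hov 0 [-0.76 -0.11  0.62  1.83  0.06  1.4  -0.15]
hov 1.57 [-0.71 -0.1   0.58  1.83  0.06  1.4   1.43]
hov 3.14 None
hov -1.57 [-0.76 -0.11  0.63  1.83  0.07  1.4  -1.72]
rd 0 [-0.52  0.41  0.75  1.75 -0.31  1.11  0.33]
rd 1.57 [-0.48  0.4   0.7   1.74 -0.28  1.1   1.88]
rd 3.14 [-0.8   0.64  1.22  1.76 -0.64  1.21 -2.55]
rd -1.57 [-0.6   0.44  0.86  1.75 -0.37  1.12 -1.19]
2.2583 [0.4700852  0.02091651 0.29995626]
```

View pics/w1.png

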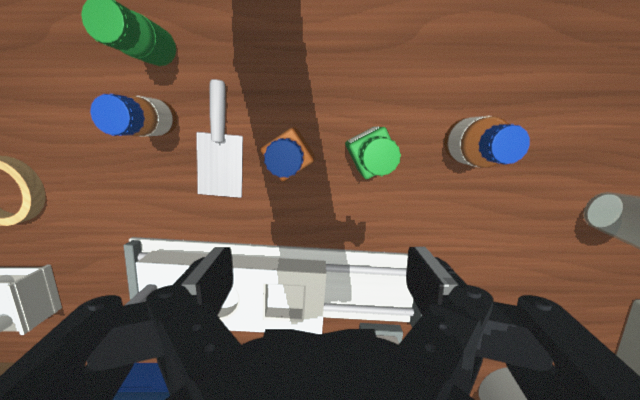

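The wrist view shows the square bottle's cap at (284,158) with its body turned about 45°. The square pocket is at (285,300), and the fingers hide the round one. Next I'll measure the square's yaw from this picture and take a clear look at the carrier.

```bash
python3 - <<'E'
from h import *
from bench import bot
o,f=pickle.load(open('w1.pkl','rb'));T=wristT(o,f)
for c,st in blobs(f['img'],*BLUE,amin=300)[0]:
    if c[1]<250: print('blue',c,st,onz(f,*c,.097,T).round(4)[:2])
print(onz(f,284,155,.1,T))
hsv=cv2.cvtColor(f['img'],cv2.COLOR_RGB2HSV);print(hsv[140,292],hsv[165,305],hsv[150,330],hsv[170,264],hsv[100,330])
bot.move_to((.51,-.08,.30),R(-np.pi/2))
o=bot.get_obs();f=bot.grab_frame('wrist');pickle.dump((o,f),open('w2.pkl','wb'))
a=f['img'];b=cv2.resize(pickle.load(open('w1.pkl','rb'))[1]['img'][115:195,240:330],None,fx=5,fy=5)
print(o['clock'])
cv2.imwrite('pics/w2.png',np.vstack([cv2.resize(a[:200],(800,250)),cv2.copyMakeBorder(b[:350],0,0,0,350,cv2.BORDER_CONSTANT)])[:,:,::-1])
E
```

```text
blue [116.4, 114.4] [91, 94, 53, 41, 1726] [ 0.3932 -0.1986]
blue [504.2, 143.5] [479, 125, 50, 39, 1561] [0.4237 0.2263]
blue [283.2, 157.4] [265, 139, 38, 38, 1128] [ 0.4393 -0.0195]
[ 0.43628779 -0.01815738  0.1       ]
[  6 102 118] [ 13 157 156] [ 11 132 135] [ 11 132  85] [ 11 139 132]
4.7417
```

View pics/w2.png

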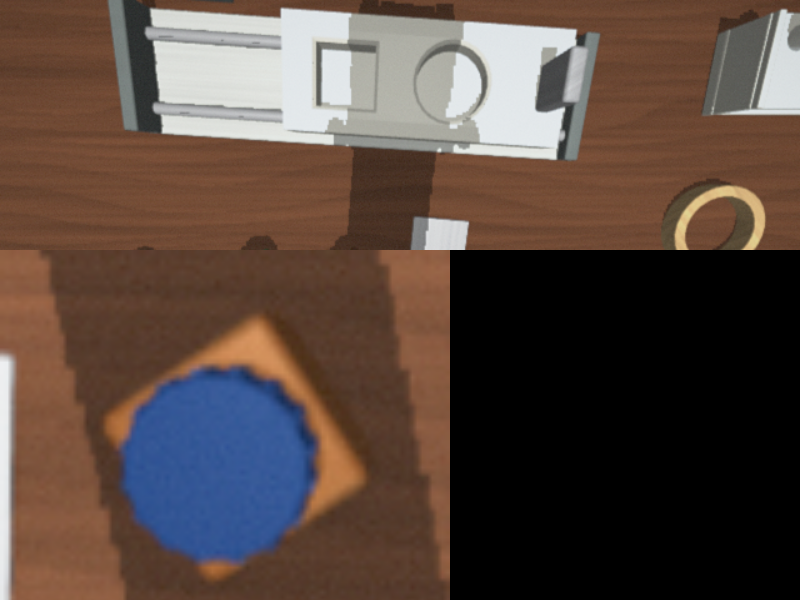

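The strip shows the square pocket mouth with corners near raw (251,31) and (303,88), the round mouth centred near (362,66), and the plate near (450,60). I'll zoom in to refine these.

```bash
python3 - <<'E'
from h import *
o,f=pickle.load(open('w1.pkl','rb'));T=wristT(o,f)
P=np.array([onz(f,240+x/5,115+y/5,.066,T)[:2] for x,y in[(105,425),(262,315),(365,480),(215,578)]])
print('sqc',P.mean(0),[(round(np.linalg.norm(e),4),round(np.degrees(np.arctan2(e[1],e[0]))%90,1)) for e in np.roll(P,-1,0)-P])
o,f=pickle.load(open('w2.pkl','rb'))
g=f['img'][2:132,210:480]
b=cv2.createCLAHE(4,(4,4)).apply(cv2.cvtColor(g,cv2.COLOR_RGB2GRAY))
b=cv2.resize(b[:, :200],(800,520),interpolation=cv2.INTER_CUBIC)
cv2.imwrite('pics/w2c.png',b)
E
```

```text
sqc [ 0.50357879 -0.01993378] [(np.float64(0.0498), np.float64(34.9)), (np.float64(0.0501), np.float64(30.7)), (np.float64(0.0479), np.float64(34.2)), (np.float64(0.0495), np.float64(32.8))]
```

View pics/w2c.png

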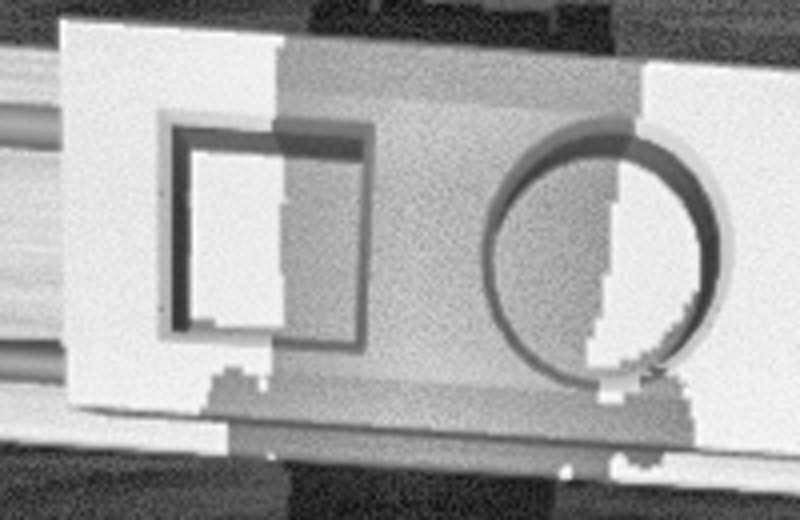

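```bash
python3 - <<'E'
from h import *
def edges(P): return [(round(np.linalg.norm(e),4),round(np.degrees(np.arctan2(e[1],e[0]))%90,1)) for e in np.roll(P,-1,0)-P]
o,f=pickle.load(open('w1.pkl','rb'));T=wristT(o,f)
P=np.array([onz(f,240+x/5,115+(y-250)/5,.066,T)[:2] for x,y in[(105,425),(262,315),(365,480),(215,578)]])
print('sqb',P.mean(0),*edges(P))
o,f=pickle.load(open('w2.pkl','rb'));T=wristT(o,f)
g=lambda x,y,z=.064:onz(f,210+x/4,2+y/4,z,T)[:2]
P=np.array([g(*p) for p in[(158,108),(377,122),(367,353),(158,340)]]);print('sqp',P.mean(0),*edges(P))
Q=np.array([g(*p) for p in[(483,250),(733,250),(607,117),(600,400)]]);print('rdp',(Q[0]+Q[1])/2,(Q[2]+Q[3])/2,np.linalg.norm(Q[0]-Q[1]),np.linalg.norm(Q[2]-Q[3]))
C=np.array([g(*p) for p in[(62,18),(800,70),(800,455),(68,405)]]);print('car',*edges(C))
c=(Q[0]+Q[1])/2;c[0]=((Q[2]+Q[3])/2)[0];v=P.mean(0)-c;print(c,np.linalg.norm(v),np.degrees(np.arctan2(-v[0],v[1])))
E
```

```text
sqb [ 0.43986843 -0.01815876] (np.float64(0.0469), np.float64(33.8)) (np.float64(0.0464), np.float64(31.9)) (np.float64(0.0451), np.float64(33.0)) (np.float64(0.0458), np.float64(34.1))
sqp [ 0.64708575 -0.0304638 ] (np.float64(0.0608), np.float64(86.7)) (np.float64(0.0604), np.float64(86.5)) (np.float64(0.0609), np.float64(86.7)) (np.float64(0.0603), np.float64(86.4))
rdp [ 0.6428095  -0.12825956] [ 0.63949169 -0.12706966] 0.07141794530937617 0.07448702335414163
car (np.float64(0.2026), np.float64(86.5)) (np.float64(0.1019), np.float64(4.7)) (np.float64(0.2176), np.float64(86.3)) (np.float64(0.1002), np.float64(86.2))
[ 0.63949169 -0.12825956] 0.09809016525965739 -4.440233788381804
```

The slide yaw is about -3.5°. The round pocket is at (0.641,-0.128), the square pocket at (0.647,-0.030), and the square bottle is at (0.4393,-0.019) with yaw 33°. I'll pick and place the stout bottle first.

```bash
cat >> h.py <<'E'
def st(bot,t):
    o=bot.get_obs();print(t,round(o['clock'],1),np.round(o['position'],4),'F',np.round(o['force'],1),'w',round(o['gripper_width'],4),'g',np.round(o['grip_force'],1),flush=True)
def pick(bot,x,y,a,sq=45):
    bot.move_to((x,y,.20),R(a));bot.movel((x,y,.092),speed=.12);st(bot,'at')
    bot.close_gripper(sq);st(bot,'grip');bot.movel((x,y,.25),speed=.15);st(bot,'up')
def over(bot,x,y,a):
    bot.movel((x,y,.25),R(a),speed=.15);bot.movel((x,y,.172),speed=.1);bot.hold(.2);st(bot,'over')
def snap(bot,n,name):
    f=bot.grab_frame(n);pickle.dump((bot.get_obs(),f),open(name+'.pkl','wb'));cv2.imwrite(f'pics/{name}.png',f['img'][:,:,::-1]);return f
E
python3 - <<'E'
from h import *
from bench import bot
pick(bot,.4237,.2270,0.)
over(bot,.641,-.128,np.radians(-3.5))
f=snap(bot,'side','s1');g=f['img'][150:280,310:470]
cv2.imwrite('pics/s1c.png',cv2.resize(g,(800,600))[:,:,::-1] if 0 else cv2.resize(g,None,fx=4.5,fy=4.5)[:,:,::-1])
E
```

```text
Traceback (most recent call last):
  File "h.py", line 20, in pick
    bot.move_to((x,y,.20),R(a));bot.movel((x,y,.092),speed=.12);st(bot,'at')
                                ~~~~~~~~~^^^^^^^^^^^^^^^^^^^^^^
bench.Unreachable: the arm cannot follow that straight line within its joint ranges
```

```bash
python3 - <<'E'
from h import *
from bench import bot
o=bot.get_obs();print(o['clock'],np.round(o['position'],3),np.round(o['joint_pos'],2))
for z in(.2,.17,.15,.13,.11,.092):
  for a in(0,.5,np.pi/2): 
    q=bot.inverse_kinematics((.4237,.227,z),R(a));print(z,a,None if q is None else np.round(q,2))
E
```

```text
6.075 [0.424 0.226 0.2  ] [-2.1  -0.31  1.38  1.97  0.32  1.25 -0.85]
0.2 0 [-2.11 -0.31  1.37  1.97  0.32  1.24 -0.85]
0.2 0.5 [-1.77 -0.04  1.19  1.97  0.04  1.19 -0.1 ]
0.2 1.5707963267948966 [-1.77 -0.04  1.19  1.97  0.04  1.19  0.97]
0.17 0 [-1.76  0.05  1.23  2.01 -0.05  1.12 -0.51]
0.17 0.5 [-1.36  0.03  0.8   2.   -0.03  1.12 -0.04]
0.17 1.5707963267948966 [-0.44  0.06 -0.15  1.96  0.01  1.12  0.98]
0.15 0 [-1.74  0.12  1.24  2.03 -0.13  1.08 -0.44]
0.15 0.5 [-1.35  0.07  0.81  2.02 -0.05  1.07 -0.02]
0.15 1.5707963267948966 [-0.44  0.08 -0.15  1.98  0.01  1.08  0.97]
0.13 0 [-1.71  0.19  1.25  2.05 -0.21  1.04 -0.37]
0.13 0.5 [-1.34  0.1   0.81  2.04 -0.09  1.03  0.01]
0.13 1.5707963267948966 [-0.44  0.1  -0.15  2.01  0.02  1.03  0.97]
0.11 0 [-1.52  0.17  1.02  2.07 -0.18  0.99 -0.4 ]
0.11 0.5 [-1.34  0.14  0.81  2.06 -0.12  0.99  0.04]
0.11 1.5707963267948966 [-0.44  0.13 -0.15  2.02  0.02  0.99  0.97]
0.092 0 [-1.51  0.22  1.03  2.08 -0.23  0.95 -0.36]
0.092 0.5 [-1.33  0.17  0.82  2.08 -0.16  0.95  0.07]
0.092 1.5707963267948966 [-0.44  0.15 -0.15  2.04  0.03  0.95  0.96]
```

```bash
python3 - <<'E'
from h import *
from bench import bot
bot.movej([-.93,-.05,.37,1.9,0,1.3,-.5]);st(bot,'mid')
pick(bot,.4237,.2270,0.)
print(np.round(bot.get_obs()['joint_pos'],2))
over(bot,.641,-.128,np.radians(-3.5))
print(np.round(bot.get_obs()['joint_pos'],2))
f=snap(bot,'side','s1');g=f['img'][120:290,310:470]
cv2.imwrite('pics/s1c.png',cv2.resize(g,None,fx=3.5,fy=3.5)[:,:,::-1])
E
```

```text
mid 7.5 [0.4165 0.2103 0.249 ] F [ 0.3 -0.1  0.1] w 0.0851 g 0.0
at 8.9 [0.4242 0.2273 0.0928] F [0.1 0.5 0.6] w 0.0855 g 0.0
grip 9.4 [0.424  0.2272 0.0925] F [-1.  -0.9  6.5] w 0.0407 g 45.2
up 10.6 [0.4232 0.2267 0.249 ] F [ 0.4  0.2 -2.2] w 0.0411 g 45.7
[-0.95 -0.03  0.36  1.88  0.01  1.29 -0.59]
over 14.7 [ 0.6413 -0.1281  0.1727] F [-0.2  0.1 -3.1] w 0.0409 g 45.7
[-0.37  0.45  0.66  1.58 -0.29  1.21  0.29]
```

View pics/s1c.png

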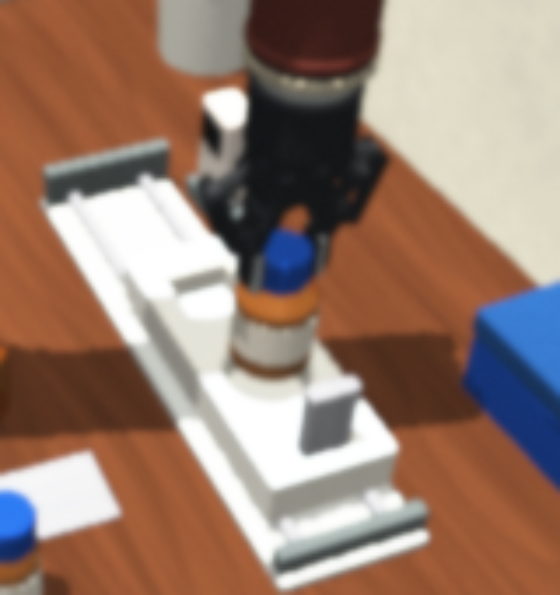

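The bottle is gripped upright over the round pocket, so I'll lower it.

```bash
cat >> h.py <<'E'
def lower(bot,x,y,lim=10):
    r=bot.movel((x,y,.1265),speed=.035,max_force=lim);st(bot,f'low {r}')
    return bot.get_obs()['position'][2]
def letgo(bot,x,y):
    bot.release();bot.hold(.2);st(bot,'rel');bot.movel((x,y,.25),speed=.15)
E
python3 - <<'E'
from h import *
from bench import bot
x,y=.641,-.128
z=lower(bot,x,y)
if z<.1315: letgo(bot,x,y); print('ok')
E
```

```text
low True 15.9 [ 0.641  -0.128   0.1286] F [-0.6  0.1  6.2] w 0.0407 g 46.4
rel 16.6 [ 0.6401 -0.1277  0.1272] F [ 0.2 -0.4  0.4] w 0.0854 g 0.0
ok
```

```bash
python3 - <<'E'
from h import *
from bench import bot
a=np.radians(33.2)
try: bot.movel((.439,-.0195,.25),R(a),speed=.18)
except bot.Unreachable as e: print(e); bot.movej([-.72,-.1,.65,1.95,0,1.3,.5])
st(bot,'hov');print(np.round(bot.get_obs()['joint_pos'],2))
pick(bot,.439,-.0195,a)
over(bot,.647,-.0304,np.radians(-3.5))
print(np.round(bot.get_obs()['joint_pos'],2))
f=snap(bot,'side','s2');g=f['img'][110:280,290:450]
cv2.imwrite('pics/s2c.png',cv2.resize(g,None,fx=3.5,fy=3.5)[:,:,::-1])
E
```

```text
hov 19.0 [ 0.4395 -0.0199  0.25  ] F [ 0.1 -0.  -0.2] w 0.0853 g 0.0
[-0.61 -0.14  0.51  1.97  0.07  1.3   0.45]
at 20.3 [ 0.4396 -0.0194  0.0927] F [-0.2 -0.1  0.5] w 0.085 g 0.0
grip 20.8 [ 0.4393 -0.0194  0.0925] F [-0.8  0.8  6.2] w 0.0406 g 45.1
up 22.0 [ 0.4385 -0.0196  0.2491] F [ 0.3  0.1 -3.1] w 0.0409 g 45.7
over 24.7 [ 0.6474 -0.0304  0.1727] F [-0.7 -0.4 -2.6] w 0.0408 g 45.7
[-0.49  0.43  0.62  1.59 -0.26  1.2   0.12]
```

View pics/s2c.png

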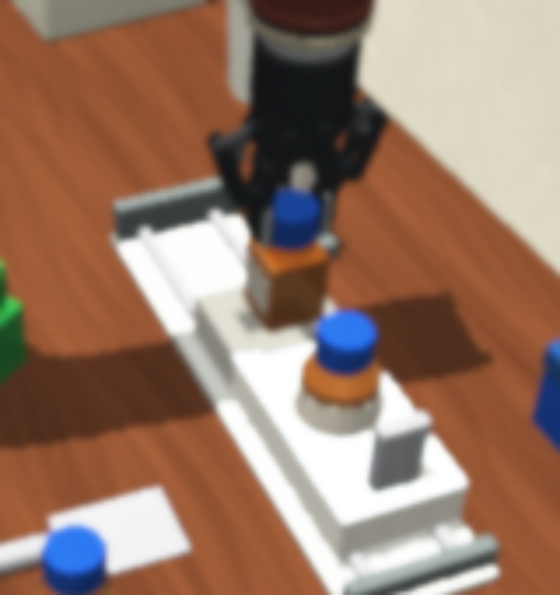

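The stout bottle is seated in the round pocket. The square one hangs aligned over its own pocket, so I'll lower it.

```bash
python3 - <<'E'
from h import *
from bench import bot
x,y=.647,-.0304
z=lower(bot,x,y)
if z<.1315: letgo(bot,x,y); print('ok')
f=bot.grab_frame('top');g=f['img'][120:200,250:440]
pickle.dump(f,open('t2.pkl','wb'))
cv2.imwrite('pics/t2.png',cv2.resize(g,None,fx=4,fy=4)[:,:,::-1])
yw=np.radians(-3.5);p0=np.array([.641,-.128]);yy=np.array([-np.sin(yw),np.cos(yw)])
for d in(.14,.12):
  for a in(-3.5,86.5,-93.5):
    q=[bot.inverse_kinematics((*(p0-yy*(d-t)),.11),R(np.radians(a))) for t in(0,.17)];print(d,a,[None if k is None else np.round(k,2) for k in q])
E
```

```text
low True 25.9 [ 0.6469 -0.0304  0.1285] F [-0.5  0.1  5. ] w 0.0407 g 46.4
rel 26.6 [ 0.646  -0.0303  0.1272] F [ 0.1 -0.7 -0.5] w 0.0854 g 0.0
ok
0.14 -3.5 [array([-0.12,  0.58,  0.65,  1.55, -0.37,  1.14,  0.54]), array([-0.38,  0.49,  0.61,  1.65, -0.31,  1.1 ,  0.26])]
0.14 86.5 [array([ 0.05,  0.53,  0.39,  1.54, -0.21,  1.12,  2.  ]), array([-0.19,  0.45,  0.35,  1.64, -0.17,  1.08,  1.72])]
0.14 -93.5 [array([-0.27,  0.66,  0.89,  1.55, -0.55,  1.19, -0.91]), array([-0.56,  0.58,  0.88,  1.65, -0.49,  1.14, -1.18])]
0.12 -3.5 [array([-0.15,  0.56,  0.65,  1.56, -0.36,  1.13,  0.51]), array([-0.41,  0.49,  0.61,  1.65, -0.31,  1.1 ,  0.23])]
0.12 86.5 [array([ 0.03,  0.51,  0.38,  1.56, -0.21,  1.11,  1.97]), array([-0.21,  0.45,  0.34,  1.64, -0.17,  1.08,  1.69])]
0.12 -93.5 [array([-0.31,  0.65,  0.9 ,  1.57, -0.54,  1.18, -0.94]), array([-0.59,  0.58,  0.88,  1.66, -0.48,  1.14, -1.21])]
```

Both bottles reached the pocket floor (the TCP stopped at 0.1285, as predicted) and are released. Next I'll push the carrier with closed fingers on the plate's trailing face.

```bash
python3 - <<'E'
from h import *
from bench import bot
yw=np.radians(-3.5);p0=np.array([.641,-.128]);yy=np.array([-np.sin(yw),np.cos(yw)])
P=lambda s,z:(*(p0+yy*s),z)
bot.close_gripper(20)
bot.movel(P(-.137,.25),R(yw),speed=.18);bot.movel(P(-.137,.112),speed=.12);st(bot,'down')
r=bot.movel(P(-.095,.112),speed=.04,max_force=1.5);st(bot,f'touch {r}')
r=bot.movel(P(.085,.112),speed=.06,max_force=14);st(bot,f'push {r}')
o=bot.get_obs();print('s',(o['position'][:2]-p0)@yy)
f=snap(bot,'side','s3')
f=snap(bot,'top','t3')
g=cv2.resize(f['img'][100:210,240:450],None,fx=3.8,fy=3.8)
cv2.imwrite('pics/t3c.png',g[:,:,::-1])
E
```

```text
down 31.1 [ 0.6331 -0.2651  0.1129] F [0.5 0.7 0.5] w 0.0 g 0.0
touch True 31.9 [ 0.6348 -0.2296  0.1114] F [0.2 0.8 0.1] w 0.0002 g 0.0
push True 34.1 [ 0.6432 -0.0842  0.1114] F [ 0.2 -2.8  2.2] w 0.0003 g 1.9
s 0.04383492719106332
```

View pics/t3c.png

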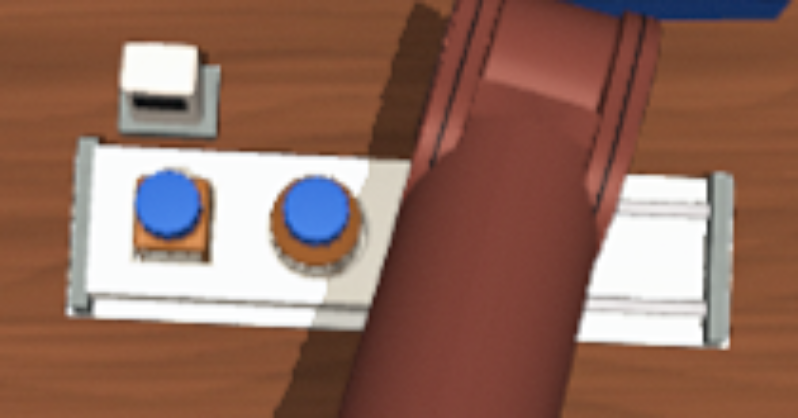

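The carrier's leading edge meets the end stop at left (about px 90), with both bottles upright. I'll press once more to confirm, back off, check and hand in.

```bash
python3 - <<'E'
from h import *
from bench import bot
yw=np.radians(-3.5);p0=np.array([.641,-.128]);yy=np.array([-np.sin(yw),np.cos(yw)])
P=lambda s,z:(*(p0+yy*s),z)
r=bot.movel(P(.075,.112),speed=.03,max_force=15);st(bot,f'push2 {r}')
o=bot.get_obs();print('s',(o['position'][:2]-p0)@yy)
bot.movel(P(-.02,.112),speed=.08);bot.movel(P(-.03,.25),speed=.15)
bot.movel((.50,-.12,.30),speed=.2);bot.hold(.3);st(bot,'clear')
a=snap(bot,'top','t4')['img'][100:210,240:450];b=snap(bot,'side','s4')['img'][110:290,290:450]
cv2.imwrite('pics/f4.png',np.hstack([cv2.resize(a,(458,240)),cv2.resize(b,(320,360))[:240]])[:,:,::-1])
f=pickle.load(open('t4.pkl','rb'))[1]
for c,s in blobs(f['img'],*BLUE,amin=100)[0]:
    if 130<c[1]<300 and c[0]>200: print(c,onz(f,*c,.135)[:2].round(4),onz(f,*c,.1)[:2].round(4))
E
```

```text
push2 True 34.6 [ 0.6422 -0.0842  0.1103] F [ 0.6 -0.9  1. ] w -0.0001 g 0.9
s 0.043752937297627414
clear 37.9 [ 0.5002 -0.1202  0.2995] F [0.5 0.3 1.1] w -0.0001 g 0.0
[283.8, 153.4] [0.6539 0.1152] [0.6607 0.1174]
[322.7, 155.0] [0.6486 0.0195] [0.6552 0.0191]
```

View pics/f4.png

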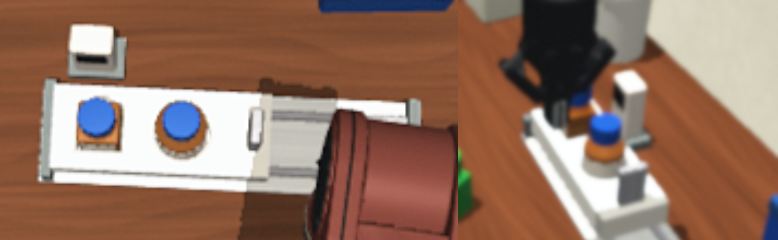

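The second press stopped at the same point, so the carrier is home. Both bottles are upright in their pockets and the arm is clear.

```bash
python3 -c "
from bench import bot
print(bot.sign_off(),bot.get_obs()['clock'])"
```

```text
the job is handed in; nothing more can be done
the job is handed in; nothing more can be done
```

I handed the job in at about 38 s: the stout and square bottles stand on their pocket floors, and the carrier is home against the stop (a second 15 N push did not move it); the arm touched none of the bystanders on its path, though I took no final picture of them.

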